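# Wind the bell timer to its stop and bring it back to the memo pip

## Robot

A 7-joint arm with a two-finger parallel gripper is mounted at the origin on the work surface. World frame = base frame: x ahead of the robot, y to its left, z up, the work surface at z = 0. Lengths are in m, angles in rad, forces in N, time in s.
With the tool pointing down it reaches from about 0.35 to 0.9 m from the base axis. Payload 8.1 kg.
Tool frame: the origin (TCP) lies at the centre of the arm's flange, where the gripper is bolted on; the fingertips stand 178 mm ahead of it and the grasp point (between the pads) lies 159 mm ahead of it; z points along the fingers, y is the direction in which the jaws open and shut (so a half turn about z gives the same grasp; the last joint's range is limited). The gripper opens to 92 mm and grips with 3 to 60 N. Pads are 19 mm wide; open, the fingers measure 130 mm over their backs; the gripper's body (75 mm by 190 mm) begins 47 mm behind the grasp point.
Start: joints at [-1.441, 0.434, 0.025, 1.573, -0.012, 1.134, -0.075], TCP at [0.144, 0.608, 0.405] pointing down, gripper open.
Joint ranges: [-2.62, 2.62], [-0.44, 2.09], [-1.27, 1.32], [0.08, 2.57], [-1.32, 4.46], [0.12, 2], [-2.74, 2.74]. Speed limits (rad/s): [2.22, 2.22, 3.01, 3.01, 3.14, 3.14, 3.14].

## Interface

Orientations are given as a rotation vector (axis times angle).
In Python, from cell import arm, get_image, camera_model gives the robot as it stands. The module is installed in compiled form; this text tells all that it offers.
- The arm moves only by the shell command python3 -m pendant 'ROWS' [FORCE]. ROWS is JSON, a list that holds one entry, the list of rows, each a list of 7 numbers: the shift along the tool's x, y, z in mm, then the turn, a rotation vector about the tool's x, y, z in rad, then the closure, from -1 (fully open) to 1 (shut). In form: [[[x, y, z, rx, ry, rz, hand], ...]]. A call has 1 to 20 rows; each row is the pose to reach, as a shift and turn from the pose commanded when the call began, along the tool's axes at that moment; what a row does not reach only later rows make up. A row lasts 1/8 s, in which the tool goes at most 62.5 mm and 10.7 degrees, less where a joint would pass 70% of its speed; a pose out of reach is approached as far as the arm can. A call with a gripper value outside its range is refused whole. The fingers move at their own pace and stop on an object; FORCE is the grip in N (left out, the last holds). Time passes only in rows, so rows that repeat a pose let the fingers close. It gives the time, the measured TCP pose, the force and the opening at its end, in the units of the state.
- arm.observe(): the state, without advancing time (a new reading comes with each control period).
- get_image(name): name is "scene" or "top" or "wrist"; returns the picture (480x640x3 uint8, red, green, blue); there is no depth.
- camera_model(name): a dict with "fx", "fy", "cx", "cy" (pixels), "position" and "orientation" of the camera in the world; the wrist camera has in their place "T_tool_cam" (4x4, takes a point from camera to tool coordinates, whose origin is the TCP and whose axes are the flange's). Camera axes: x right, y down, z forward; pixel columns grow to the right and rows downward; lengths in m; the calibration is good to about 2 mm. The wrist camera is an equidistant fisheye: a pixel r from the principal point sees the ray r / f radians off the axis. A picture is of the moment at which its call begins: read the wrist's pose just before it. camera_model takes no time and is no camera call.
- arm.sign_off(): hands the job in, once; it reports no verdict.
The state is a dict: "clock": time; "joints": joint angles; "dq": joint speeds; "joint_efforts": joint torques, N m; "position": TCP position; "ee_rot": TCP orientation; "force": force on the tool from outside, world axes, zero at the start; "ft_torque": the same for the moment, N m; "width": opening from 0.0 (shut) to 1.0 (fully open).
Only numpy, scipy, OpenCV 4.12 (cv2) and the standard library are available. Lean on these libraries where they do the work, as an engineer would, in place of code of your own. Each camera call takes 0.05 s, during which the arm holds its last target.

## Task

Time the two ramekins: wind the kitchen timer's knob clockwise, right round past its red top mark until it comes up against its stop, so that the bell is fully wound, then turn it back until its pointer lines up with the blue memo pip, and let go. Do not shift the pip, and leave the ramekins, pepper mill and utensil box where they stand.

Things in the scene. Friction and masses are not known exactly. Their poses are not given: they have to be found in the camera images.
- timer: Kitchen bell timer, fixed to the ledge. Grey foot 120 x 100 x 14 mm; on it a cream drum, 110 mm diameter, 40 mm thick, whose white face leans back: its normal is 35 degrees from vertical, tipped to the timer's own -x (roughly away from the robot, where the cook stands). Origin on the ledge under the drum, z up, y to the left for someone facing the dial. The drum's top edge is 112 mm above the ledge.
- dial_centre (a point): Centre of the white face, on the knob's axis; 13 mm towards -x of the timer's origin, 80 mm above the ledge; axes as the timer's (not tilted). The knob's axis leaves it along (-sin 35, 0, cos 35 degrees). Grey ribbed round knob, 46 mm diameter, standing 34 mm out from the face; pinch it at any angle with 15 to 25 N, fingertips 6 mm or more off the face.
- dial (a joint): Knob angle, rad. 0 = pointer at the green zero mark (lower left, 135 degrees anticlockwise of straight up the slope); grows as the knob turns clockwise, looking at the face. Red top mark (30 minutes, lower right): 4.71; hard stop: 5.02. A minute is 0.157 rad. It stays where it is left; turning takes about 0.1 N m, more than 0.3 N m means the stop.
- pointer (a point): Tip of the black nose of the knob, 31 mm from the axis and 3 mm out from the face; a white stripe on the knob's top shows the same direction. Its x axis points outward along the pointer, its z axis out of the face.
- memo (a joint): Place of the blue memo pip on the same scale as the dial (rad, clockwise from the zero mark): where the pointer is to be set. Stiff to move; not to be moved.
- pip (a point): The blue memo pip: a tab 10 x 10 mm, standing 5 mm out from the face at its rim. The point is its middle, 47 mm from the knob's axis; x axis outward from the knob's axis, z out of the face.
- ramekin_a: Yellow ramekin, 86 mm across at the rim, 48 mm high, beside the timer; origin under its centre, z up. A bystander.
- ramekin_b: The other yellow ramekin, of the same size, on the timer's other side. A bystander.
- mill: Glass pepper mill with a steel top, 52 mm across, 137 mm high; origin under its centre. A bystander.
- utensil_box: Red plastic utensil box, 75 x 235 x 44 mm (long side along its y), with a clear sliding lid; origin under its centre. A bystander.
Not all that is in view belongs to the job. Of the things that look like the timer, the larger one is meant.

How it is judged:
On the way:
1. The knob has been wound past the red top mark, up to its stop (dial above 4.9 rad) (value of joint dial above 4.9 rad), for 0.1 s.
At the end, for the whole second after the job is handed in: The pointer rests within 0.10 rad (about half the pip's width) of the blue pip, the knob is at rest and let go, the pip is where it was (within 4 mm), and ramekins, mill and utensil box are within 30 mm of where they stood (angle between the x axis of pointer and the x axis of pip, either way round below 0.1 rad and value of joint dial above 2 rad and velocity of joint dial between -0.05 and 0.05 rad/s and distance of pip from where it was at the start of the episode below 0.004 m and contact force between the fingers and anything else below 0.1 N and distance of each of ramekin_a, ramekin_b, mill, utensil_box from where it was at the start of the episode below 0.03 m); the robot touches nothing.
It fails at once if The memo pip is pushed round (more than 4 mm) (distance of pip from where it was at the start of the episode above 0.004 m).
It fails at once if A ramekin, the mill or the utensil box is shifted by more than 30 mm (distance of any of ramekin_a, ramekin_b, mill, utensil_box from where it was at the start of the episode above 0.03 m).
It also fails if it takes over 69 s, if anything falls off the work surface, if the arm or the gripper's body presses on something with over 40 N, if the wrist force passes 120 N, or if a joint passes its speed limit or range.

## Working session

There is one attempt and no reset: what is moved stays moved. The work goes in short steps, Python scripts to look and compute and a shell command to move; the robot and the scene stay as the last step left them, time stands still between calls to the robot, and variables do not carry over. Pictures are saved under pics/ and viewed, and the job is handed in when it is done.

```bash
mkdir -p pics
python3 - <<'E'
from cell import arm,get_image,camera_model
import cv2
print(arm.observe())
for n in("scene","top","wrist"):
    print(n,camera_model(n)); cv2.imwrite(f"pics/{n}0.png",get_image(n)[:,:,::-1])
E
```

```text
{'clock': 0.0, 'joints': array([-1.44057804,  0.43521952,  0.02496964,  1.57409406, -0.01157223,
        1.13397489, -0.07511364]), 'dq': array([ 0.00073439,  0.00050856,  0.00029811, -0.0002927 ,  0.00020625,
       -0.00159764, -0.00201202]), 'joint_efforts': array([ 2.52865184e-04, -6.67841935e+01,  9.85755399e-01, -3.14456964e+01,
       -6.02621608e-02,  4.28650528e-02,  1.32721516e-04]), 'position': array([0.14418179, 0.60790832, 0.40394805]), 'ee_rot': array([-3.64989848e-01, -3.12030179e+00,  2.43683191e-03]), 'force': array([ 0.28919097, -0.30665306, -0.27201717]), 'ft_torque': array([-0.01618655,  0.00213668, -0.02298638]), 'width': 1.0005906156289894}
scene {'fx': 552.1567536655679, 'fy': 552.1567536655679, 'cx': 318.1417118408105, 'cy': 245.88400859502198, 'position': array([1.24782474, 0.30952793, 0.99173136]), 'orientation': array([-1.43015298, -2.25349379,  0.77586238])}
top {'fx': 622.1530087765212, 'fy': 622.1530087765212, 'cx': 327.9731917232437, 'cy': 237.82352862441886, 'position': array([ 0.23246592, -0.0107915 ,  1.8134017 ]), 'orientation': array([-2.10682839,  2.14118802, -0.20608224])}
wrist {'fx': 371.64829954431775, 'fy': 371.64829954431775, 'cx': 319.5141868351649, 'cy': 242.12691411016917, 'T_tool_cam': array([[ 3.33190931e-05, -9.63565041e-01, -2.67474131e-01,
         7.15582829e-02],
       [ 9.99999975e-01,  9.16403125e-05, -2.05561222e-04,
         6.42162213e-05],
       [ 2.22583020e-04, -2.67474118e-01,  9.63565020e-01,
         1.99897808e-02],
       [ 0.00000000e+00,  0.00000000e+00,  0.00000000e+00,
         1.00000000e+00]])}
```

View pics/scene0.png

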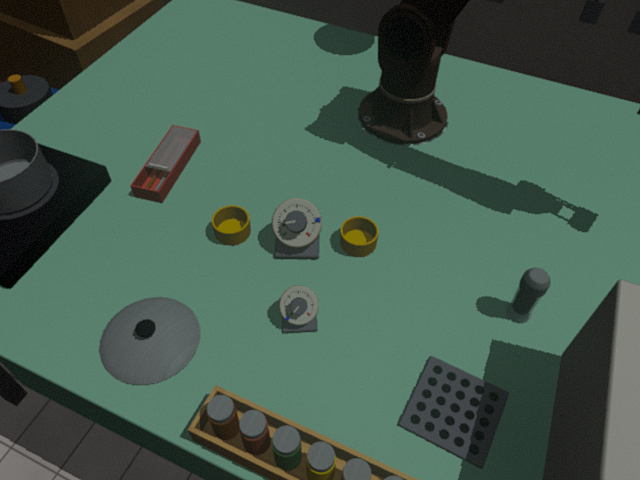

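View pics/top0.png

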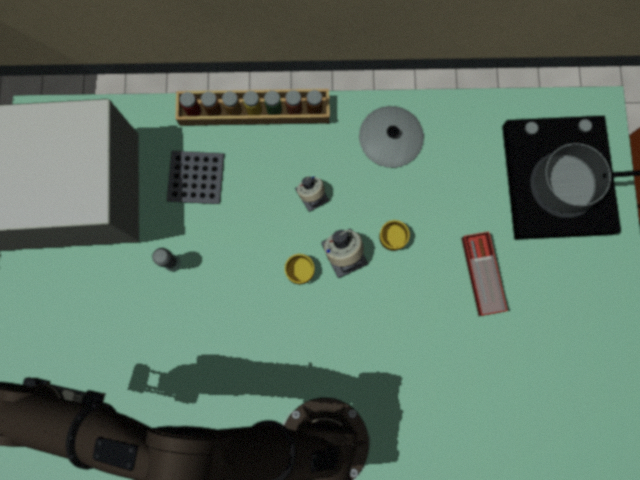

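View pics/wrist0.png

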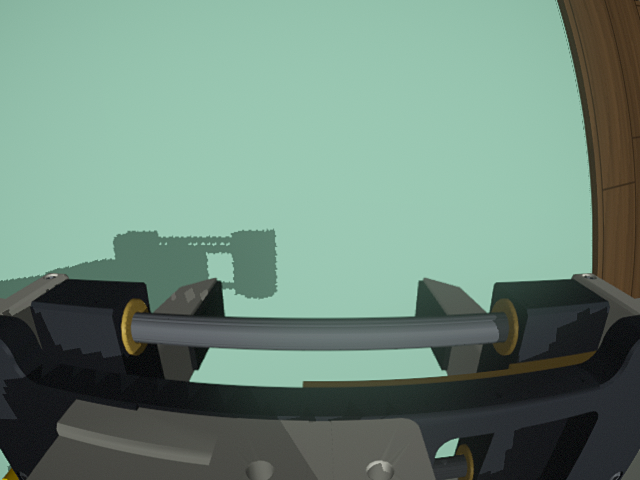

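The candidates for the timer are the larger one between the ramekins (scene 297,224; top 344,248) and the smaller one (scene 299,305; top 311,190). I choose the first by size and by the ramekins beside it, and check it in a crop.

Run:
```python
import cv2
a=cv2.imread("pics/scene0.png")[185:265,255:340]; cv2.imwrite("pics/c1.png",cv2.resize(a,None,fx=7,fy=7,interpolation=cv2.INTER_CUBIC))
a=cv2.imread("pics/top0.png")[215:285,280:420]; cv2.imwrite("pics/c2.png",cv2.resize(a,None,fx=5,fy=5,interpolation=cv2.INTER_CUBIC))
```

```text
(no output)
```

View pics/c1.png

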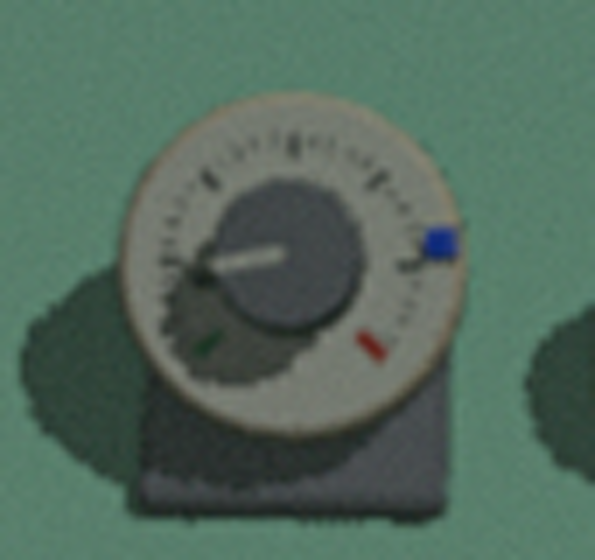

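View pics/c2.png

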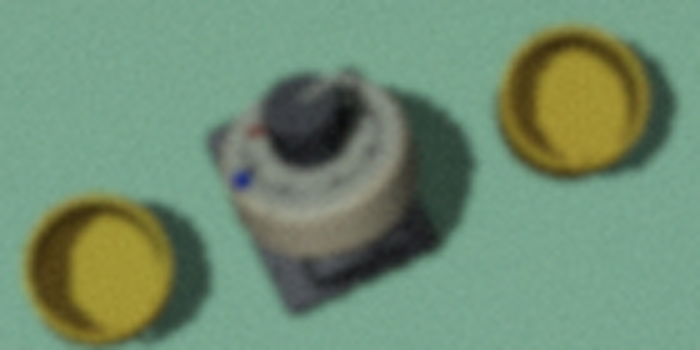

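The crop confirms the larger timer. Its blue pip is at scene (317.9,219.9) and top (328.3,251). The pointer's nose is at scene (283.6,223.9), and the face centre is near (297.1,222.9). Next I work out coarse positions.

```bash
cat > h.py <<'E'
import numpy as np, cv2
from scipy.spatial.transform import Rotation as R
from cell import camera_model
def ray(n,u,v,st=None):
    m=camera_model(n)
    if n=="wrist":
        d=np.array([u-m['cx'],v-m['cy']]); r=np.hypot(*d); t=r/m['fx']
        d=np.array([*(d/max(r,1e-9)*np.sin(t)),np.cos(t)]); T=m['T_tool_cam']
        Rt=R.from_rotvec(st['ee_rot']).as_matrix()
        return st['position']+Rt@T[:3,3], Rt@T[:3,:3]@d
    d=np.array([(u-m['cx'])/m['fx'],(v-m['cy'])/m['fy'],1]); d/=np.linalg.norm(d)
    return m['position'],R.from_rotvec(m['orientation']).as_matrix()@d
def onz(n,u,v,z,st=None):
    o,d=ray(n,u,v,st); return o+d*(z-o[2])/d[2]
def onplane(n,u,v,p,nn,st=None):
    o,d=ray(n,u,v,st); return o+d*((p-o)@nn)/(d@nn)
def tri(rs):
    A=sum(np.eye(3)-np.outer(d,d) for o,d in rs); b=sum((np.eye(3)-np.outer(d,d))@o for o,d in rs)
    x=np.linalg.solve(A,b); return x,[np.linalg.norm(np.cross(d,x-o)) for o,d in rs]
E
python3 - <<'E'
from h import *
np.set_printoptions(precision=4,suppress=True)
c1=lambda x,y:(255+(x+.5)/7-.5,185+(y+.5)/7-.5); c2=lambda x,y:(280+(x+.5)/5-.5,215+(y+.5)/5-.5)
T=lambda a,b:tri([ray("scene",*c1(*a)),ray("top",*c2(*b))])
print("pip",T((440,244),(241,180)))
print("knobtop",T((290,255),(298,115)))
print("red",T((371,347),(256,130)))
f=onz("scene",*c1(295,265),.08); print("face c",f)
a,b=onz("scene",*c1(138,490),.014),onz("scene",*c1(443,488),.014); print("foot front",a,b,np.linalg.norm(b-a))
a=[onz("top",*c2(*p),.014) for p in((207,135),(297,313),(440,245))]; print("foot top",a,np.linalg.norm(a[0]-a[1]),np.linalg.norm(a[2]-a[1]))
for n,p,z in (("rA",(396,235),.048),("rB",(300,269),.048),("small",(311,190),.06),("mill",(165,258),.1)): print(n,onz("top",*p,z))
yaw=None
for th in np.radians(np.arange(-180,180,15)):
    pass
E
```

```text
pip (array([ 0.527 , -0.0196,  0.0827]), [np.float64(0.0003156961399674014), np.float64(0.00031569613996743095)])
knobtop (array([ 0.5615, -0.0531,  0.0967]), [np.float64(0.0007112583363892504), np.float64(0.0007112583363893079)])
red (array([ 0.5591, -0.0285,  0.0629]), [np.float64(0.0006328701551939935), np.float64(0.0006328701551939627)])
face c [ 0.5519 -0.0573  0.08  ]
foot front [ 0.6077 -0.087   0.014 ] [0.5653 0.0003 0.014 ] 0.09708076123527659
foot top [array([ 0.5659, -0.0007,  0.014 ]), array([ 0.4598, -0.0516,  0.014 ]), array([ 0.4984, -0.1359,  0.014 ])] 0.11771923936075346 0.09277926236043325
rA [ 0.5756 -0.2181  0.048 ]
rB [0.4809 0.0603 0.048 ]
small [0.7107 0.026  0.06  ]
mill [0.5105 0.4338 0.1   ]
```

```bash
cat >> h.py <<'E'
def axes(yaw,spin):
    """tool rotation: z=-n, spin about tool z from x horizontal"""
    n=np.array([np.sin(np.radians(35))*np.cos(yaw),np.sin(np.radians(35))*np.sin(yaw),np.cos(np.radians(35))])
    h=np.array([-np.sin(yaw),np.cos(yaw),0]); z=-n
    return n,np.column_stack([h,np.cross(z,h),z])@R.from_rotvec([0,0,spin]).as_matrix()
def rel(p,Rm,p0,R0):
    return np.r_[R0.T@(np.asarray(p)-p0)*1000,R.from_matrix(R0.T@Rm).as_rotvec()]
E
python3 - <<'E'
from h import *
from cell import arm
np.set_printoptions(precision=3,suppress=True)
s=arm.observe(); R0=R.from_rotvec(s['ee_rot']).as_matrix()
yaw=np.radians(25.7)
n,Rm=axes(yaw,0)
print(R0)
print("via",R0.T@(np.array([.45,.15,.42])-s['position'])*1000)
for sp in(-1.2,0): 
  n,Rm=axes(yaw,sp); print(rel(np.array([.552,-.057,.08])+.309*n,Rm,s['position'],R0))
E
```

```text
[[-0.973  0.231 -0.   ]
 [ 0.231  0.973 -0.001]
 [-0.    -0.001 -1.   ]]
via [-403.253 -375.058  -15.38 ]
[-687.917 -441.189   71.606    0.307    0.53    -0.301]
[-687.917 -441.189   71.606    0.569    0.272    0.861]
```

```bash
python3 -m pendant '[[[-400,-375,-15,0,0,0,-1],[-400,-375,-15,0,0,0,-1],[-400,-375,-15,0,0,0,-1],[-400,-375,-15,0,0,0,-1],[-400,-375,-15,0,0,0,-1],[-400,-375,-15,0,0,0,-1],[-400,-375,-15,0,0,0,-1],[-400,-375,-15,0,0,0,-1],[-400,-375,-15,0,0,0,-1],[-400,-375,-15,0,0,0,-1],[-400,-375,-15,0,0,0,-1],[-400,-375,-15,0,0,0,-1]]]' 20
python3 - <<'E'
from h import *
from cell import arm
np.set_printoptions(precision=3,suppress=True)
s=arm.observe(); R0=R.from_rotvec(s['ee_rot']).as_matrix()
print(s['joints'])
for sp in(-1.2,-.6,0): 
  n,Rm=axes(np.radians(25.7),sp); print(rel(np.array([.552,-.057,.08])+.309*n,Rm,s['position'],R0))
E
```

```text
clock: 1.65
position: [0.4462, 0.1522, 0.4196]
ee_rot: [-0.361, -3.12, -0.0]
force: [1.2, -0.1, 0.7]
width: 0.997
[-0.706  0.165  0.308  1.93  -0.058  1.055  0.966]
[-288.744  -68.247   86.261    0.307    0.53    -0.298]
[-288.744  -68.247   86.261    0.45     0.415    0.283]
[-288.744  -68.247   86.261    0.569    0.272    0.863]
```

```bash
python3 -m pendant '[[[-150,-35,0,0.23,0.2,0.14,-1],[-150,-35,0,0.23,0.2,0.14,-1],[-150,-35,0,0.23,0.2,0.14,-1],[-289,-68,86,0.45,0.415,0.283,-1],[-289,-68,86,0.45,0.415,0.283,-1],[-289,-68,86,0.45,0.415,0.283,-1],[-289,-68,86,0.45,0.415,0.283,-1],[-289,-68,86,0.45,0.415,0.283,-1],[-289,-68,86,0.45,0.415,0.283,-1],[-289,-68,86,0.45,0.415,0.283,-1]]]' 20
python3 - <<'E'
from h import *
from cell import arm,get_image
np.set_printoptions(precision=3,suppress=True)
s=arm.observe(); cv2.imwrite("pics/w1.png",get_image("wrist")[:,:,::-1]); R0=R.from_rotvec(s['ee_rot']).as_matrix()
import pickle; pickle.dump(s,open("s1.pkl","wb"))
print(s['joints'])
n,Rm=axes(np.radians(25.7),-.6); print(rel(np.array([.552,-.057,.08])+.309*n,Rm,s['position'],R0))
E
```

```text
clock: 2.9
position: [0.712, 0.019, 0.3352]
ee_rot: [-0.681, -2.539, 0.537]
force: [-0.7, 0.1, 0.4]
width: 1.0
[-0.365  0.866  0.47   1.134 -0.075  1.754  1.108]
[ 0.002  1.593  1.679  0.003  0.001 -0.001]
```

View pics/w1.png

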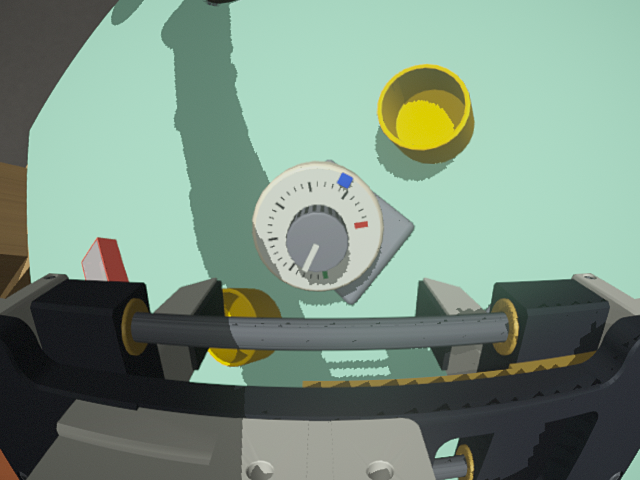

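The wrist view shows the timer's face centred near (318,227), the pip at (345,181), red at (361,225), green at (325,275) and the knob's top near (317,236). I zoom in to measure.

Run:
```python
from h import *
im=cv2.imread("pics/w1.png")
a=im[150:310,240:430]; cv2.imwrite("pics/w1c.png",cv2.resize(a,None,fx=3.7,fy=3.7,interpolation=cv2.INTER_CUBIC))
hsv=cv2.cvtColor(im,cv2.COLOR_BGR2HSV)
def blob(m,box=(240,150,430,310)):
    x0,y0,x1,y1=box; k=np.zeros_like(m);k[y0:y1,x0:x1]=m[y0:y1,x0:x1]
    n,l,s,c=cv2.connectedComponentsWithStats(k); i=1+np.argmax(s[1:,4]); return c[i],s[i],(l==i)
for nm,lo,hi in(("blue",(105,120,60),(130,255,255)),("red",(0,110,80),(8,255,255)),("green",(60,90,30),(85,255,140)),("face",(8,5,140),(40,60,255)),("knob",(90,0,50),(130,60,175))):
    c,s,l=blob(cv2.inRange(hsv,lo,hi)); print(nm,c,s)
for p in((317,236),(343,215),(290,200),(400,190),(263,260),(325,275),(300,265)): print(p,im[p[1],p[0]],hsv[p[1],p[0]])
```

```text
blue [344.54545455 180.16783217] [338 173  14  15 143]
red [360.796875 224.484375] [355 222  13   6  64]
green [324.71428571 274.28571429] [323 272   4   6  21]
face [322.3421875 199.33125  ] [ 252  161  132  130 1280]
knob [316.88224831 239.05122732] [ 286  206   62   66 2811]
(317, 236) [140 136 131] [103  16 140]
(343, 215) [201 212 205] [ 49  13 212]
(290, 200) [200 211 205] [ 46  13 211]
(400, 190) [198 219 175] [ 76  51 219]
(263, 260) [110 127 128] [ 28  36 128]
(325, 275) [66 99 56] [ 67 111  99]
(300, 265) [135 130 125] [105  19 135]
```

View pics/w1c.png

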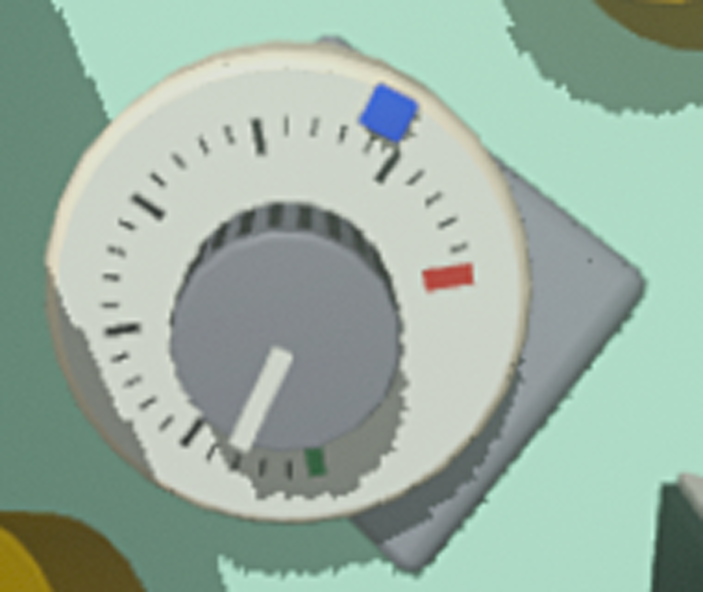

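```bash
cat > meas.py <<'E'
from h import *
import pickle
from scipy.optimize import least_squares
np.set_printoptions(precision=4,suppress=True)
def run(s,ticks,conv,pip,stripe,ktop,yaw,c):
  for it in range(8):
    n,F=axes(yaw,0); l=-F[:,0]; u=-F[:,1]   # viewer: right = ? 
    right=np.cross(u,n)                      # right for someone facing the dial
    q=np.array([onplane("wrist",*conv(*t),c,n,s) for t in ticks.values()])
    xy=np.c_[(q-c)@right,(q-c)@u]; ang=np.array(list(ticks))*np.pi/20-np.radians(135)  # cw from up
    # lsq: centre + radial rays at angle ang+d
    fx=lambda v:[(x-v[0])*np.cos(a+v[2])-(y-v[1])*np.sin(a+v[2]) for (x,y),a in zip(xy,ang)]
    r=least_squares(fx,[0,0,0]); d=r.x
    c2=c+d[0]*right+d[1]*u; c2=c2+ (0.08-c2[2])/n[2]*0*n
    # keep centre at z=.08 along camera ray
    o=ray("wrist",0,0,s)[0]; c=o+(c2-o)*(.08-o[2])/(c2[2]-o[2])
    yaw=yaw-d[2]*1.0*np.cos(np.radians(35)) if it<7 else yaw
  rad=np.hypot(xy[:,0]-d[0],xy[:,1]-d[1])
  print("centre",c,"yaw",np.degrees(yaw),"phase",np.degrees(d[2]),"rad mm",rad*1e3,"res mm",r.fun*1e3)
  A=lambda v:np.arctan2(v@right,v@u)+np.radians(135)
  p=onplane("wrist",*conv(*pip),c+.005*n,n,s)-c; print("pip",A(p),"r",np.hypot(p@right,p@u))
  k=onplane("wrist",*conv(*ktop),c+.034*n,n,s)-c; print("ktop off (right,up)mm",k@right*1e3,k@u*1e3)
  a,b=[onplane("wrist",*conv(*e),c+.034*n,n,s) for e in stripe]; print("stripe dir",A(b-a),"from axis",A(b-c))
  return c,yaw
E
python3 - <<'E'
from meas import *
s=pickle.load(open("s1.pkl","rb"))
conv=lambda x,y:(240+(x+.5)/3.7-.5,150+(y+.5)/3.7-.5)
t={0:(316,462),5:(193,432),10:(122,328),15:(149,207),20:(260,136),25:(388,165),30:(448,277)}
run(s,t,conv,(388,113),((282,352),(240,448)),(285.5,341),np.radians(25.7),np.array([.552,-.057,.08]))
E
```

```text
centre [ 0.5511 -0.0595  0.08  ] yaw 24.18877698867919 phase 0.00022597423086647477 rad mm [37.9676 37.1425 37.2015 36.7107 36.9911 37.1087 35.3685] res mm [-0.0072 -0.1031  0.1814 -0.1754  0.1808 -0.1935  0.1213]
pip 3.7687408074381823 r 0.04704818377158028
ktop off (right,up)mm 0.7539353265336036 0.6864126447250246
stripe dir 0.5648925769692001 from axis 0.5765159827294983
```

The fit agrees well: the pip's radius comes out at 47.0 mm and the residuals stay below 0.2 mm. The pip is at about 3.77 rad and the pointer at about 0.57 rad. Next I work out the pre-grasp, spun so that one sweep covers the winding.

```bash
cat > tgt.py <<'E'
from h import *
from cell import arm
import sys
np.set_printoptions(precision=3,suppress=True)
C=np.array([.5511,-.0595,.08]);Y=np.radians(24.2)
s=arm.observe(); R0=R.from_rotvec(s['ee_rot']).as_matrix()
off,sp=float(sys.argv[1]),float(sys.argv[2])
n,Rm=axes(Y,sp)
print("t",s['clock'],"j",s['joints'],"w",s['width'],"F",R0.T@s['force'],"M",R0.T@s['ft_torque'])
print("row",rel(C+(.159+off)*n,Rm,s['position'],R0))
g=s['position']+R0[:,2]*.159-C; n0,B=axes(Y,0)
print("grasp off n,x,y mm",g@n*1e3,g@B[:,0]*1e3,g@B[:,1]*1e3,"spin",np.arctan2(B[:,1]@R0[:,0],B[:,0]@R0[:,0]))
E
python3 tgt.py .07 -2.0
```

```text
t 2.95 j [-0.364  0.867  0.47   1.134 -0.075  1.754  1.108] w 1.0050753519003268 F [-0.91  -1.004 -0.172] M [-0.525 -0.458 -0.008]
row [-3.175 -2.858 82.586 -0.014  0.007 -1.38 ]
grasp off n,x,y mm 152.53447716453286 3.1442405559705437 0.6918613978140322 spin -0.6197735423730777
```

```bash
python3 -m pendant '[[[-3,-3,40,-0.014,0.007,-0.7,-1],[-3,-3,40,-0.014,0.007,-0.7,-1],[-3,-3,40,-0.014,0.007,-0.7,-1],[-3,-3,40,-0.014,0.007,-0.7,-1],[-3,-3,83,-0.014,0.007,-1.38,-1],[-3,-3,83,-0.014,0.007,-1.38,-1],[-3,-3,83,-0.014,0.007,-1.38,-1],[-3,-3,83,-0.014,0.007,-1.38,-1],[-3,-3,83,-0.014,0.007,-1.38,-1],[-3,-3,83,-0.014,0.007,-1.38,-1],[-3,-3,83,-0.014,0.007,-1.38,-1]]]' 20
python3 tgt.py .029 -2.0
python3 - <<'E'
from h import *
from cell import arm,get_image
import pickle
s=arm.observe(); im=get_image("wrist")[:,:,::-1]; cv2.imwrite("pics/w2.png",im)
pickle.dump(s,open("s2.pkl","wb"))
E
```

```text
clock: 4.32
position: [0.6707, -0.0063, 0.2663]
ee_rot: [1.042, -2.304, -0.001]
force: [0.2, -0.6, 0.0]
width: 1.0
t 4.325 j [-0.159  0.823  0.073  1.314  0.134  1.59   2.289] w 1.0004630674983375 F [ 0.336 -0.589 -0.016] M [ 0.212 -0.578 -0.086]
row [ 0.033  0.618 39.651  0.001 -0.002 -0.003]
grasp off n,x,y mm 68.6506437106778 -0.5766410008528908 0.07217606995389891 spin -1.9974604441472448
```

View pics/w2.png

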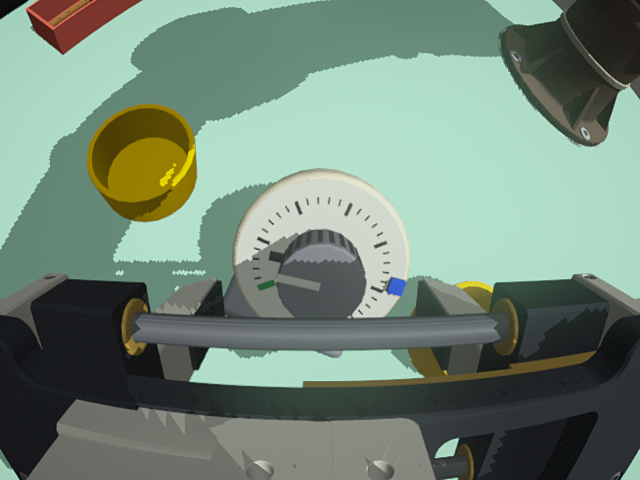

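The knob is centred between the fingers (x about 320), with no obstacles near it. I descend and close.

```bash
python3 -m pendant '[[[0,0.5,20,0,0,0,-1],[0,0.5,40,0,0,0,-1],[0,0.5,40,0,0,0,-1],[0,0.5,40,0,0,0,-1],[0,0.5,40,0,0,0,1],[0,0.5,40,0,0,0,1],[0,0.5,40,0,0,0,1],[0,0.5,40,0,0,0,1],[0,0.5,40,0,0,0,1],[0,0.5,40,0,0,0,1],[0,0.5,40,0,0,0,1],[0,0.5,40,0,0,0,1]]]' 20
python3 tgt.py .029 -2.0
```

```text
clock: 5.88
position: [0.6492, -0.0154, 0.2336]
ee_rot: [1.043, -2.303, -0.003]
force: [-1.2, 1.9, 3.1]
width: 0.492
t 5.875 j [-0.149  0.824  0.068  1.404  0.14   1.5    2.281] w 0.49212672528082224 F [ 0.952  2.897 -2.382] M [-0.498 -0.375 -0.037]
row [ 0.037 -0.011 -0.431  0.001 -0.002 -0.001]
grasp off n,x,y mm 28.569171239073196 0.10709906658964072 -0.32349863671788726 spin -1.9992958711312065
```

```bash
python3 -m pendant '[[[0,0,0,0,0,0.15,1],[0,0,0,0,0,0.3,1],[0,0,0,0,0,0.45,1],[0,0,0,0,0,0.6,1],[0,0,0,0,0,0.75,1],[0,0,0,0,0,0.9,1],[0,0,0,0,0,1.05,1],[0,0,0,0,0,1.2,1],[0,0,0,0,0,1.35,1],[0,0,0,0,0,1.5,1],[0,0,0,0,0,1.65,1],[0,0,0,0,0,1.8,1],[0,0,0,0,0,1.95,1],[0,0,0,0,0,2.1,1],[0,0,0,0,0,2.25,1],[0,0,0,0,0,2.4,1],[0,0,0,0,0,2.4,1],[0,0,0,0,0,2.4,1]]]' 20
python3 tgt.py .029 0.4
python3 - <<'E'
from h import *
from cell import arm,get_image
for n in("scene","wrist"):
  im=get_image(n)[:,:,::-1]; cv2.imwrite(f"pics/{n}3.png",im)
  if n=="scene": cv2.imwrite("pics/s3c.png",cv2.resize(im[150:280,200:400],None,fx=3.5,fy=3.5,interpolation=cv2.INTER_CUBIC))
E
```

```text
clock: 8.12
position: [0.6493, -0.0155, 0.2337]
ee_rot: [-1.957, -2.004, 0.825]
force: [-1.7, 1.7, 4.0]
width: 0.497
t 8.125 j [-0.513  0.946  0.764  1.444 -0.269  1.491  0.294] w 0.4972797204892907 F [ 0.865 -3.647 -2.807] M [0.451 0.473 0.108]
row [ 0.111 -0.036 -0.406 -0.002  0.001  0.002]
grasp off n,x,y mm 28.594274777674823 -0.06181994937587314 -0.3740593004188203 spin 0.3983767491728938
```

View pics/wrist3.png

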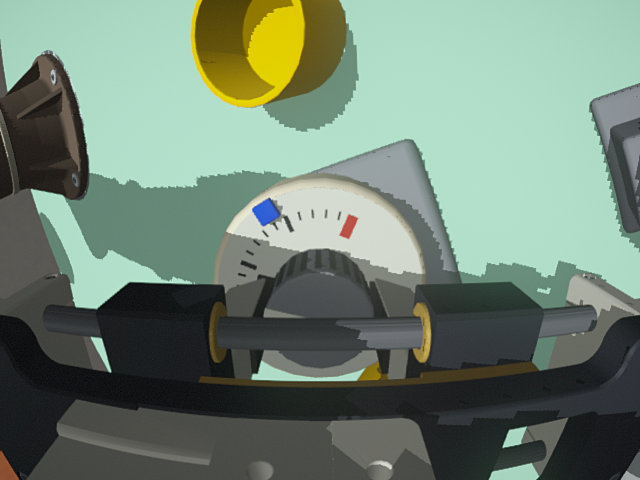

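View pics/s3c.png

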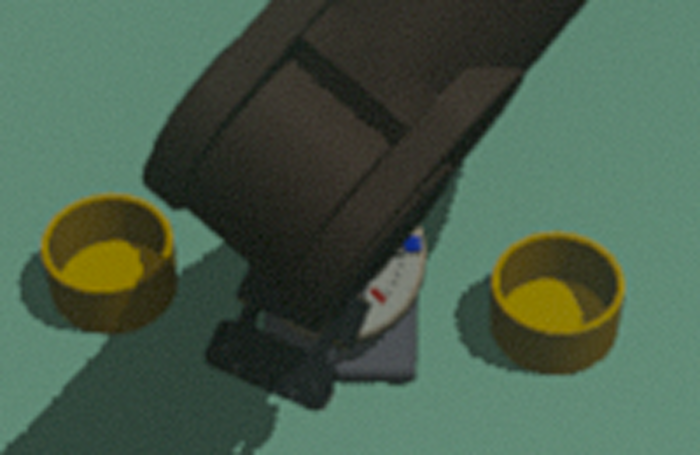

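The measured moment of 0.108 N m matches the turning friction, so the knob is following (dial about 2.97). I continue to the stop.

```bash
python3 -m pendant '[[[0,0,0,0,0,0.15,1],[0,0,0,0,0,0.3,1],[0,0,0,0,0,0.45,1],[0,0,0,0,0,0.6,1],[0,0,0,0,0,0.75,1],[0,0,0,0,0,0.9,1],[0,0,0,0,0,1.05,1],[0,0,0,0,0,1.2,1],[0,0,0,0,0,1.35,1],[0,0,0,0,0,1.5,1],[0,0,0,0,0,1.62,1],[0,0,0,0,0,1.74,1],[0,0,0,0,0,1.84,1],[0,0,0,0,0,1.92,1],[0,0,0,0,0,1.96,1],[0,0,0,0,0,1.96,1],[0,0,0,0,0,1.96,1]]]' 20
python3 tgt.py .029 2.4
python3 - <<'E'
from h import *
from cell import arm,get_image
for n in("scene","wrist"):
  im=get_image(n)[:,:,::-1]; cv2.imwrite(f"pics/{n}4.png",im)
E
```

```text
clock: 10.35
position: [0.6493, -0.0155, 0.2337]
ee_rot: [2.661, -0.493, -0.706]
force: [-4.0, 4.3, 5.0]
width: 0.498
t 10.35 j [-0.678  1.196  1.27   1.46  -0.615  1.636 -1.311] w 0.4981445369703017 F [-7.01  -0.799 -2.972] M [ 0.538 -1.002  0.107]
row [-0.043 -0.088 -0.41   0.001  0.003  0.041]
grasp off n,x,y mm 28.59035347909043 0.08615447771687676 -0.4274403304159314 spin 2.3594266884678374
```

View pics/wrist4.png

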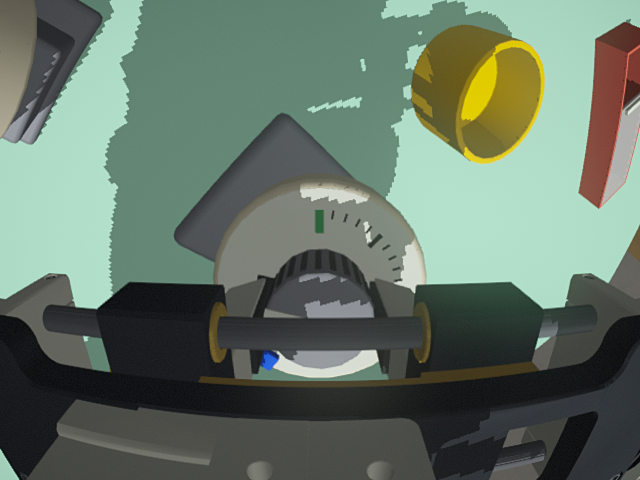

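Joint 3 sits at 1.27, which looks like the controller's own margin to its limit. By estimate the dial is at about 4.93. I go on in small steps and watch the moment.

```bash
python3 -m pendant '[[[0,0,0,0,0,0.03,1],[0,0,0,0,0,0.06,1],[0,0,0,0,0,0.06,1],[0,0,0,0,0,0.06,1]]]' 20
python3 tgt.py .029 2.4
```

```text
clock: 10.95
position: [0.6493, -0.0155, 0.2337]
ee_rot: [2.635, -0.571, -0.688]
force: [-3.3, 3.7, 5.0]
width: 0.495
t 10.95 j [-0.678  1.199  1.273  1.46  -0.618  1.638 -1.368] w 0.4951493892761944 F [-6.225 -0.016 -3.258] M [ 0.444 -1.007  0.084]
row [-0.071 -0.094 -0.443  0.001  0.003 -0.019]
grasp off n,x,y mm 28.55726705134058 0.06485451405716468 -0.4222780979385684 spin 2.419426653453022
```

```bash
python3 -m pendant '[[[0,0,0,0,0,0.03,1],[0,0,0,0,0,0.06,1],[0,0,0,0,0,0.06,1]]]' 20
python3 tgt.py .029 2.4; python3 -m pendant '[[[0,0,0,0,0,0.03,1],[0,0,0,0,0,0.05,1],[0,0,0,0,0,0.05,1]]]' 20
python3 tgt.py .029 2.4
```

```text
clock: 11.32
position: [0.6496, -0.0157, 0.2335]
ee_rot: [2.606, -0.647, -0.667]
force: [-1.5, 1.2, 2.4]
width: 0.49
t 11.325 j [-0.679  1.201  1.277  1.459 -0.62   1.638 -1.427] w 0.4895313679079878 F [-2.625  0.576 -1.509] M [ 0.242 -0.114 -0.476]
row [-0.503 -0.038 -0.448  0.002  0.001 -0.08 ]
grasp off n,x,y mm 28.55191379016532 -0.4773923730951918 0.01147334260987433 spin 2.480275951124332
clock: 11.7
position: [0.6497, -0.0157, 0.2335]
ee_rot: [2.58, -0.711, -0.651]
force: [2.0, -2.9, -0.2]
width: 0.495
t 11.7 j [-0.679  1.203  1.28   1.459 -0.622  1.639 -1.475] w 0.4945615457488137 F [ 3.186  1.446 -0.204] M [ 0.317  0.873 -0.594]
row [-0.556 -0.018 -0.406  0.002  0.    -0.131]
grasp off n,x,y mm 28.59435237968863 -0.6043040555363771 0.07385685815071868 spin 2.5312572132250803
```

Mz jumped to −0.6 N m after 4.45 rad of travel, just where the stop was expected. I turn back by about 1.28 rad.

```bash
python3 -m pendant '[[[0,0,0,0,0,-0.12,1],[0,0,0,0,0,-0.24,1],[0,0,0,0,0,-0.36,1],[0,0,0,0,0,-0.48,1],[0,0,0,0,0,-0.6,1],[0,0,0,0,0,-0.72,1],[0,0,0,0,0,-0.84,1],[0,0,0,0,0,-0.96,1],[0,0,0,0,0,-1.08,1],[0,0,0,0,0,-1.18,1],[0,0,0,0,0,-1.25,1],[0,0,0,0,0,-1.28,1],[0,0,0,0,0,-1.28,1],[0,0,0,0,0,-1.28,1]]]' 20
python3 tgt.py .029 1.25
python3 - <<'E'
from h import *
from cell import arm,get_image
for n in("scene","wrist"):
  im=get_image(n)[:,:,::-1]; cv2.imwrite(f"pics/{n}5.png",im)
E
```

```text
clock: 13.45
position: [0.6496, -0.015, 0.2333]
ee_rot: [2.765, 1.075, -0.936]
force: [3.1, 4.4, -0.6]
width: 0.499
t 13.45 j [-0.575  1.005  0.913  1.45  -0.368  1.516 -0.458] w 0.49856061269265944 F [ 4.776 -1.312 -2.189] M [-0.038  1.694 -0.033]
row [-0.625  0.051 -0.442 -0.001  0.001 -0.001]
grasp off n,x,y mm 28.557034946859815 0.3047457738075968 0.3699832154871171 spin 1.2511863306914588
```

View pics/wrist5.png

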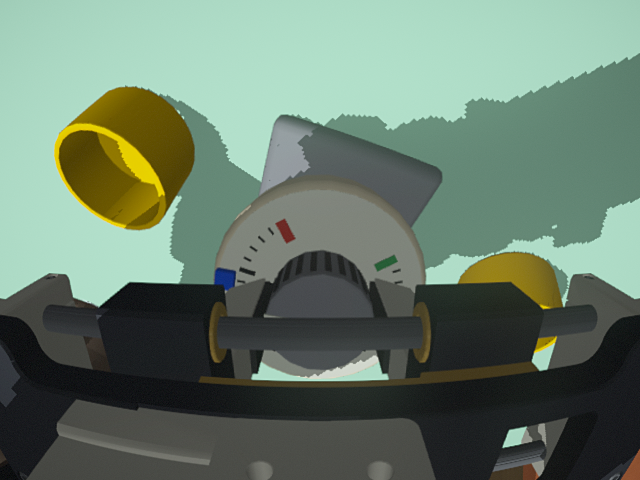

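I release and back off to look.

```bash
python3 -m pendant '[[[0,0,0,0,0,0,-0.4],[0,0,0,0,0,0,-0.4],[0,0,0,0,0,0,-0.4],[0,0,0,0,0,0,-0.4],[0,0,-40,0,0,0,-0.4],[0,0,-80,0,0,0,-1],[0,0,-120,0,0,0,-1],[0,0,-120,0,0,-0.18,-1],[0,0,-120,0,0,-0.36,-1],[0,0,-120,0,0,-0.54,-1],[0,0,-120,0,0,-0.72,-1],[0,0,-120,0,0,-0.72,-1],[0,0,-120,0,0,-0.72,-1]]]' 20
python3 - <<'E'
from h import *
from cell import arm,get_image
import pickle
s=arm.observe(); im=get_image("wrist")[:,:,::-1]; cv2.imwrite("pics/w6.png",im); print(s['joints'],s['clock'])
pickle.dump(s,open("s6.pkl","wb"))
E
```

```text
clock: 15.18
position: [0.7123, 0.0126, 0.3317]
ee_rot: [-2.113, -1.887, 0.854]
force: [1.3, -0.1, -0.4]
width: 0.997
[-0.45664136  0.92534617  0.72211787  1.14538697 -0.2244824   1.76640357
  0.09282088] 15.175
```

View pics/w6.png

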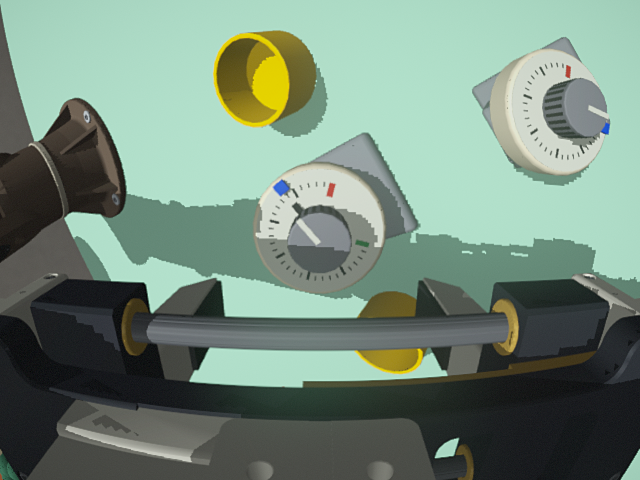

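The stripe on the knob, from (318,244) to (300,222), points roughly at the pip at (281,187). Now I measure it.

Run:
```python
from h import *
im=cv2.imread("pics/w6.png")
cv2.imwrite("pics/w6c.png",cv2.resize(im[155:300,245:395],None,fx=4,fy=4,interpolation=cv2.INTER_CUBIC))
```

```text
(no output)
```

View pics/w6c.png

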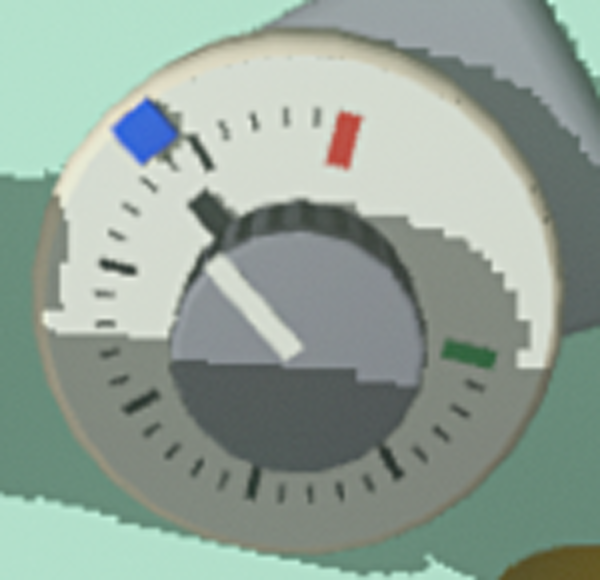

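Run:
```python
from meas import *
s=pickle.load(open("s6.pkl","rb"))
conv=lambda x,y:(245+(x+.5)/4-.5,155+(y+.5)/4-.5)
t={0:(469,354),5:(391,463),10:(252,482),15:(141,402),20:(118,267),25:(202,153),30:(344,140)}
c,y=run(s,t,conv,(146,131),((293,354),(214,263)),(297,351),np.radians(24.2),np.array([.551,-.0595,.08]))
n,F=axes(y,0);u=-F[:,1];r=np.cross(u,n)
for h,p in((.003,(203,194)),(.003,(190,203)),(.003,(207,186)),(.006,(203,194))):
  q=onplane("wrist",*conv(*p),c+h*n,n,s)-c;print("nose",np.arctan2(q@r,q@u)+np.radians(135),np.hypot(q@r,q@u))
```

```text
centre [ 0.5509 -0.0598  0.08  ] yaw 24.037218365879433 phase 0.00010956992422208277 rad mm [35.5733 37.3784 37.5331 37.2284 36.9906 36.9919 35.5338] res mm [-0.0392 -0.0942  0.2003 -0.0742 -0.0909  0.0531  0.0438]
pip 3.7922613262099785 r 0.04704552423813327
ktop off (right,up)mm 1.2167086626561232 -0.4962968805475982
stripe dir 3.7647594076540902 from axis 3.7554168720439254
nose 3.809546985001319 0.030486693638876815
nose 3.708599446593848 0.03078886038648783
nose 3.86026489400805 0.0312942844515097
nose 3.8245964594847957 0.030772697823969856
```

Run:
```python
from h import *
from cell import arm,get_image
a=cv2.imread("pics/top0.png"); b=get_image("top")[:,:,::-1].copy(); cv2.imwrite("pics/top7.png",b)
for im in(a,b):
    h=cv2.cvtColor(im,cv2.COLOR_BGR2HSV); m=cv2.inRange(h,(20,150,60),(32,255,255)); n,l,s,c=cv2.connectedComponentsWithStats(m)
    print("yellow",[(c[i].round(1),s[i,4]) for i in range(1,n) if s[i,4]>150])
    m=cv2.inRange(h,(0,130,60),(8,255,255)); n,l,s,c=cv2.connectedComponentsWithStats(m[:, 420:]); print("red",[(c[i].round(1),s[i,4]) for i in range(1,n) if s[i,4]>60])
o=arm.observe(); print(o['clock'],o['force'],abs(o['dq']).max());
```

```text
yellow [(array([394.3, 235.1]), np.int32(628)), (array([299.6, 268.7]), np.int32(619))]
red [(array([ 57.2, 253.4]), np.int32(607))]
yellow [(array([394., 235.]), np.int32(644)), (array([299.6, 268.7]), np.int32(613))]
red [(array([ 57.2, 252.9]), np.int32(596))]
15.275 [-0.06533545  0.09962496 -0.70175201] 0.012524893232763666
```

View pics/top7.png

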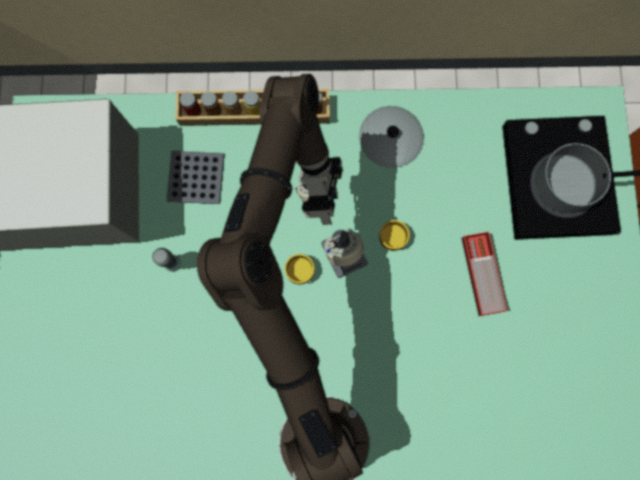

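The ramekins (394,235; 300,269), the box (477,253) and the mill (165,258) are where they were, and the gripper is clear. I hand the job in.

```bash
python3 -c "
from cell import arm; print(arm.sign_off())"
```

```text
the job is handed in; nothing more can be done
None
```

I wound the larger timer's knob clockwise from about 0.57 rad in one grip. At about 4.45 rad of travel the moment jumped from 0.1 to about 0.5–0.6 N m, which puts the knob at its stop near 5.02 rad. I then turned it back about 1.28 rad, let go and backed off, and handed in at about 15 s.

- **Pointer:** the last wrist picture put the pip at 3.79 rad. The stripe read 3.76 rad and the pointer's nose about 3.81 rad, so the two readings differ slightly. Both are within about 0.04 rad of the pip, against the 0.10 allowed.
- **Pip:** it read 3.77 rad before and 3.79 rad after, about 1 mm, which is within picking error.
- **Bystanders:** the ramekins and box moved less than a pixel in the top view, and the mill looked unmoved by eye.
- **Stop:** I inferred it from the moment and the angles, not from a picture at the stop. Joint 3 came close to its limit there (1.28 of 1.32).

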